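Open the bar clamp on the glued printing block

ROBOT

A 6-joint arm with a two-finger parallel gripper is mounted at the origin on the work surface. World frame = base frame: x ahead of the robot, y to its left, z up, the work surface at z = 0. Lengths are in m, angles in rad, forces in N, time in s.
With the tool pointing down it reaches from about 0.25 to 0.8 m from the base axis. Payload 8.5 kg.
Tool frame: the origin (TCP) lies between the finger pads; the fingertips stand 14 mm ahead of it and the grasp point (between the pads) lies 5 mm behind it; z points along the fingers, y is the direction in which the jaws open and shut (so a half turn about z gives the same grasp; the last joint's range is limited). The gripper opens to 85 mm and grips with 20 to 120 N. Pads are 22 mm wide; open, the fingers measure 114 mm over their backs; the gripper's body (76 mm by 85 mm) begins 54 mm behind the grasp point. The pads swing forward as they close: fully open they stand 13 mm farther back than shut.
Start: joints at [1.325, 0.238, -0.013, 1.319, 0, 1.571], TCP at [0.128, 0.509, 0.225] pointing down, gripper open.
Joint ranges: [-2.66, 2.66], [-1.03, 1.9], [-1.14, 1.46], [-1.82, 2.27], [-1.45, 1.34], [-3.14, 3.14]. Speed limits (rad/s): [2.22, 2.22, 2.79, 3.14, 3.14, 3.14].

INTERFACE

Orientations are given as a 3x3 rotation matrix whose columns are the frame's x, y, z axes.
In Python, from bench import status, vision, env gives the robot as it stands.
- The arm moves only by the tool drive_tool, never from a script. Its argument "motion" is a list of rows, each a list of 3 entries, a list of its own where there are three numbers: the shift along the world's x, y, z in m, then the turn, a rotation vector about the world's x, y, z in degrees, then the gripper's target within -1 to 1 (shut at 1, half-way at 0, fully open at -1). A call has exactly 10 rows; each row is the pose to reach, as a shift and turn from the pose commanded when the call began; what a row does not reach only later rows make up. A row lasts 1/12 s, in which the tool goes at most 41.7 mm and 7.16 degrees, less where a joint would pass 70% of its speed; a pose out of reach is approached as far as the arm can. A call with a gripper value outside its range is refused whole. The fingers move at their own pace and stop on an object; "force" is the grip in N (left out, the last holds). Time passes only in rows, so rows that repeat a pose let the fingers close, or fill a call up. It gives the time, the measured TCP pose, the force and the opening at its end, in the units of the state.
- status.get_obs(): the state, without advancing time (a new reading comes with each control period).
- vision.snapshot(name): name is "scene" or "side" or "wrist"; returns (picture, depth): 480x640x3 uint8, red, green, blue; 480x640 float32, m along the optical axis (not along the pixel's ray), 0 where there is no reading.
- vision.camera_params(name): a dict with "fx", "fy", "cx", "cy" (pixels), "k1" (the pictures are not rectified: a ray, as slopes to the right and down, at radius r is drawn at 1 + k1 r^2 times it, then the intrinsics apply), "T" (4x4, takes a point from camera to world coordinates); the wrist camera has in their place "T_tool_cam" (4x4, takes a point from camera to tool coordinates, whose origin is the TCP and whose axes are the flange's). Camera axes: x right, y up, looking along -z (the intrinsics and any distortion apply to the point x, -y, -z); pixel columns grow to the right and rows downward; lengths in m; the calibration is good to about 2 mm. A picture is of the moment at which its call begins: read the wrist's pose just before it. camera_params takes no time and is no camera call.
- env.close_job(): hands the job in, once; it reports no verdict.
The state is a dict: "t": time; "q": joint angles; "qd": joint speeds; "tau": joint torques, N m; "ee_pos": TCP position; "orientation": TCP orientation; "wrist_force": force on the tool from outside, world axes, zero at the start; "torque": the same for the moment, N m; "finger_gap": finger opening in m.
Only numpy, scipy, OpenCV 4.12 (cv2) and the standard library are available. Lean on these libraries where they do the work, as an engineer would, in place of code of your own. Each camera call takes 0.05 s, during which the arm holds its last target. There are 200 camera calls.

TASK

The glue in the printing block has set, so open the bar clamp that holds it: press the red release button on the blue sliding jaw down and, keeping it down, push the jaw back along its bar, away from the block, until it meets the brass stop collar. Then let the button spring up and move clear. Leave the block lying where it is by the fixed jaw, lift nothing, and do not disturb the other things on the table.

Things in the scene. Friction and masses are not known exactly. Their poses are not given: they have to be found in the camera images.
- clamp: Blue and steel bar clamp screwed flat to the table. Origin: on the table top under the bar's centre line, where the shut sliding jaw stands. y runs level along the bar, from the fixed jaw to the stop collar: the way the jaw opens. x is level, square to the bar; both jaw arms reach to x = -112 mm, the block lies between. z up. Bar: 12 mm wide, top 40 mm up, y = -186 to 186 mm; end foot 46 mm high.
- jaw (a joint): Sliding jaw's way back along the bar (m): 0 shut on the block, growing as it opens (clamp's +y); at most 0.130, less where the stop collar halts it. Carriage 44 mm wide across the bar, 62 long, 47 high; its arm, 38 high, reaches to x = -109 mm. Slides stiffly: 4 N, plus 0.75 N at 50 mm/s. A ratchet blocks opening (play under 1 mm) unless the release button is down.
- release (a joint): How far the red release button is pressed down (m): 0 up, 0.009 fully down. Spring return: 3 N at the first touch to 7.5 N fully down. The ratchet lets go once it is 0.004 or more down and catches again, every 6 mm of jaw travel, when the button comes up.
- button_top (a point): Centre of the top face of the red release button, which rides on the sliding jaw: a flat ribbed thumb pad, 32 x 32 mm (along and across the bar), 62 mm above the table when up and 53 mm when fully down. Nothing overhangs it; straight behind it (clamp's +y) stands the thumb horn.
- horn_face (a point): Point on the front face of the thumb horn, an upright blue lug of the sliding jaw right behind the button, to push against. The face looks to clamp's -y (to the block), is 36 mm wide across the bar, 46 to 92 mm above the table; the point is its middle line, 80 mm up, 17.5 mm towards clamp's +y from the button's centre. The lug is 14 mm thick.
- jaw_back_face (a point): Middle of the rear end face of the sliding jaw's carriage, 30 mm above the table, on the bar's centre line. It is the face that meets the stop collar.
- stop_face (a point): Middle of the front face of the brass stop collar, 30 mm up, on the bar's centre line. The collar is fixed to the bar (36 mm wide, 22 long, 50 high, black thumbscrew head on top up to 68 mm) in a different place each time, 60 to 105 mm behind the shut jaw. When the jaw meets it, this point and jaw_back_face coincide.
- block_mid (a point): Centre of the sheesham printing block lying loose between the jaws, 0.5 mm from each: 80 mm (clamp's x) x 110 mm (along the bar) x 32 mm high, 0.18 to 0.36 kg, a pale glue line across it and a turned handle on top (36 mm thick, top 75 mm above the table, 18 mm from the middle towards the fixed jaw). The point is 16 mm above the table.
- hoop_mid (a point): Bystander: empty oval wooden embroidery hoop lying flat, 137 x 200 mm, 14 mm high; the point is its centre.
- jar_mid (a point): Bystander: blue ceramic jar with a white twist-lock lid, 70 mm across, 99 mm high, standing on the far side of the bar; the point is on its axis, 45 mm up.
- tub1_mid (a point): Bystander: lowest of a stack of three clear round bead tubs, each 68 mm across and 34 mm high; the point is the tub's centre.
- tub2_mid (a point): Bystander: middle tub of the stack; its centre.
- tub3_mid (a point): Bystander: top tub of the stack; its centre. The stack is 102 mm high.
- tweezers_mid (a point): Bystander: chrome tweezers lying flat on the far side of the bar, 121 mm long, 15 mm wide, 5 mm high; the point is their middle.
- caddy_mid (a point): Bystander: stainless caddy, 110 x 200 mm, its hoop handle 169 mm high; the point is its middle, 45 mm up. (Fixed at the table edges, out of the way: a 190 mm high drawer box on the right, thread cones and a spool tray at the back, a lamp far left.)
- spare_block_mid (a point): Bystander: a smaller printing block, 60 x 60 x 32 mm with a turned handle, top 75 mm high; the point is the slab's centre.

How it is judged:
On the way, in this order (a step that is already met when the one before it is completed fails the run):
1. the release button is pressed down with the jaw still shut (value of joint release above 0.004 m and value of joint jaw below 0.006 m), for 0.1 s.
2. the jaw is pushed back until it meets the stop collar (gap under 4 mm) (horizontal distance between jaw_back_face and stop_face below 0.004 m), for 0.1 s.
At the end, for the whole second after the job is handed in: The sliding jaw stands against the stop collar (gap under 4 mm), the release button has sprung back up (under 4 mm down), the printing block lies flat within 12 mm of where it was, and every bystander is within 20 mm of where it was (horizontal distance between jaw_back_face and stop_face below 0.004 m and value of joint release below 0.004 m and distance of block_mid from where it was at the start of the episode below 0.012 m and angle between block_mid's own z axis and vertical below 0.05 rad and distance of each of hoop_mid, jar_mid, tub1_mid, tub2_mid, tub3_mid, tweezers_mid, caddy_mid, spare_block_mid from where it was at the start of the episode below 0.02 m); the robot touches nothing.
It fails at once if the printing block is lifted (more than 8 mm), tipped or shoved about (more than 25 mm) (height (world z) of block_mid above 0.024 m or angle between block_mid's own z axis and vertical above 0.2 rad or distance of block_mid from where it was at the start of the episode above 0.025 m).
It fails at once if a bead tub is moved or lifted by more than 30 mm, or tipped (distance of any of tub1_mid, tub2_mid, tub3_mid from where it was at the start of the episode above 0.03 m or angle between any of tub1_mid, tub2_mid, tub3_mid's own z axis and vertical above 0.3 rad).
It fails at once if the jar or the pair of tweezers is moved or lifted by more than 30 mm, or tipped (distance of any of jar_mid, tweezers_mid from where it was at the start of the episode above 0.03 m or angle between any of jar_mid, tweezers_mid's own z axis and vertical above 0.3 rad).
It fails at once if the hoop, the caddy or the spare block is moved or lifted by more than 30 mm, or tipped (distance of any of hoop_mid, caddy_mid, spare_block_mid from where it was at the start of the episode above 0.03 m or angle between any of hoop_mid, caddy_mid, spare_block_mid's own z axis and vertical above 0.3 rad).
It also fails if it takes over 40 s, if anything falls off the work surface, if the arm or the gripper's body presses on something with over 40 N, if the wrist force passes 120 N, or if a joint passes its speed limit or range.

## Working session

There is one attempt and no reset: what is moved stays moved. The work goes in short steps, Python scripts to look and compute and a tool call to move; the robot and the scene stay as the last step left them, time stands still between calls to the robot, and variables do not carry over. Pictures are saved under pics/ and viewed, about 8 in all and at most 12, crops included, and the job is handed in when it is done.

Besides the shell and the picture viewer there is one more tool, called after "Emit:" by a JSON object that holds its "op" and its "data". drive_tool: Moves the arm, as the interface text tells. Its arguments: {"type":"object","properties":{"motion":{"type":"array","items":{"type":"array"}},"force":{"type":"number"}},"required":["motion"]}

```bash
mkdir -p pics
cat > h.py <<'E'
import numpy as np, cv2
from bench import status, vision, env
def snap(name, fn):
    o=status.get_obs(); p,d=vision.snapshot(name); c=vision.camera_params(name)
    if 'T' in c: T=np.array(c['T'])
    else:
        W=np.eye(4); W[:3,:3]=np.array(o['orientation']); W[:3,3]=o['ee_pos']; T=W@np.array(c['T_tool_cam'])
    cv2.imwrite(f'pics/{fn}.png',p[:,:,::-1]); np.savez(f'pics/{fn}.npz',p=p,d=d,T=T,K=[c['fx'],c['fy'],c['cx'],c['cy'],c['k1']])
    return cloud(fn)
def cloud(fn):
    z=np.load(f'pics/{fn}.npz'); p,d,T=z['p'],z['d'],z['T']; fx,fy,cx,cy,k1=z['K']
    v,u=np.mgrid[:480,:640]
    a=(u-cx)/fx; b=(v-cy)/fy; x,y=a.copy(),b.copy()
    for _ in range(8):
        s=1+k1*(x*x+y*y); x,y=a/s,b/s
    P=np.stack([x*d,-y*d,-d,np.ones_like(d)],-1)@T.T
    P=P[...,:3]; P[d==0]=np.nan
    return p,P
E
python3 - <<'E'
from h import *
p,P=snap('scene','s1'); p,P=snap('side','d1')
print(status.get_obs())
E
```

```text
{'t': 0.1, 'q': array([ 1.32500853e+00,  2.38743216e-01, -1.41767798e-02,  1.31920226e+00,
        2.34821346e-05,  1.57079367e+00]), 'qd': array([-1.67347698e-03, -2.47352005e-03,  6.91223854e-04, -8.90804547e-04,
        1.02877913e-03,  1.46896502e-05]), 'tau': array([ 5.78910767e-04, -5.39721179e+01,  3.46997666e+01,  1.34557014e-02,
        1.32683044e-05, -1.17708620e-05]), 'ee_pos': array([0.12764205, 0.50884834, 0.2241275 ]), 'orientation': array([[-9.69946576e-01,  2.43317737e-01, -3.45401062e-04],
       [ 2.43317981e-01,  9.69945731e-01, -1.28036146e-03],
       [ 2.34856316e-05, -1.32592450e-03, -9.99999121e-01]]), 'wrist_force': array([-0.50471316,  0.30802193,  1.17175209]), 'torque': array([ 0.0200769 ,  0.00942729, -0.02703875]), 'finger_gap': 0.08529727182703176}
```

View pics/s1.png

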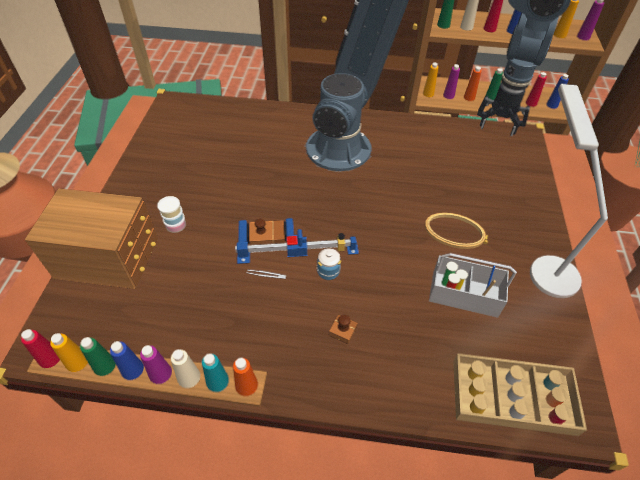

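View pics/d1.png

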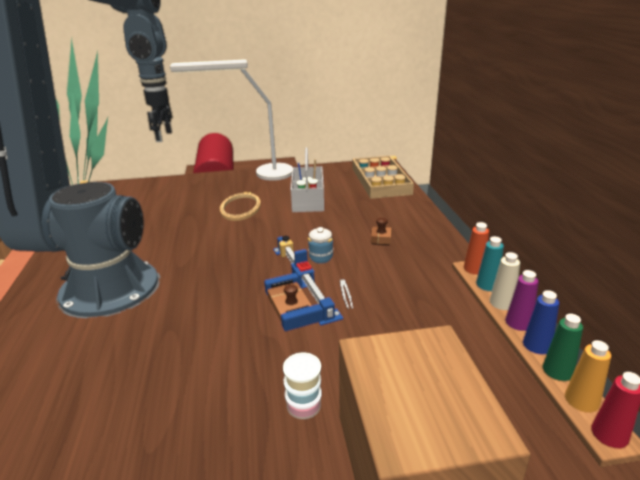

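The scene view has the clamp at about (240–355, 220–260). The red button is at (292,241), the collar near (341,242), the jar at (329,262) and the tweezers at (266,274). The side view agrees. Next I'll measure these.

Run:
```python
from h import *
for f in ('s1','d1'):
    p,P=cloud(f); q=p.astype(int); R,G,B=q[...,0],q[...,1],q[...,2]
    Z=P[...,2]
    box=(P[...,0]>.2)&(P[...,0]<.65)&(P[...,1]>-.35)&(P[...,1]<.3)
    red=box&(R>140)&(G<60)&(B<70)&(Z>.03)
    blue=box&(B>90)&(R<70)&(G<100)&(Z>.02)&(Z<.11)
    print(f,'red',red.sum(),np.nanmedian(P[red],0),np.nanmin(P[red],0),np.nanmax(P[red],0))
    print('blue',blue.sum(),np.nanmin(P[blue],0),np.nanmax(P[blue],0))
    bar=box&(Z>.034)&(Z<.046)&(abs(R-B)<40)&(R>120)&(G>120)
    X=P[bar][:,:2]; print('bar',bar.sum(),X.mean(0),X.min(0),X.max(0), cv2.fitLine(X.astype(np.float32),cv2.DIST_HUBER,0,.01,.01).ravel())
    brass=box&(R>130)&(B<90)&(R-B>70)&(G>90)&(Z>.02)&(Z<.075)
    print('brass',brass.sum(),np.nanmedian(P[brass],0), np.nanmin(P[brass],0),np.nanmax(P[brass],0))
p,P=cloud('s1'); c=cv2.resize(p[200:300,220:380],None,fx=5,fy=5,interpolation=cv2.INTER_CUBIC)
cv2.imwrite('pics/c1.png',c[:,:,::-1])
for u,v in [(329,255),(329,262),(357,251),(266,274),(172,202),(240,258),(353,240)]: print(u,v,P[v,u])
```

```text
s1 red 80 [ 0.51945654 -0.09058345  0.0602577 ] [ 0.50215683 -0.10651466  0.0516658 ] [ 0.53677961 -0.07487697  0.06687747]
blue 754 [ 0.4119861  -0.27563437  0.02013459] [0.61712099 0.10418916 0.0939656 ]
bar 266 [ 0.51771107 -0.08157109] [ 0.4703241  -0.25912978] [0.61414657 0.08457   ] [ 0.21442296 -0.9767409   0.5145291  -0.075982  ]
brass 570 [ 0.47790345 -0.16748328  0.03031873] [ 0.41752954 -0.23977651  0.02030036] [0.60980983 0.07006172 0.074706  ]
d1 red 78 [ 0.51598315 -0.09591272  0.06023806] [ 0.49945585 -0.11116576  0.05569726] [ 0.53177943 -0.07310608  0.06455338]
blue 1023 [ 0.41220823 -0.28122603  0.02014095] [0.60717144 0.0944046  0.09093316]
bar 218 [ 0.52374709 -0.12362791] [ 0.46934245 -0.26486851] [0.59928342 0.08317227] [ 0.21865329 -0.9758026   0.5304178  -0.16153832]
brass 417 [ 0.46566953 -0.1773563   0.03046888] [ 0.41959063 -0.24015024  0.02028064] [0.54589545 0.06734204 0.07442782]
329 255 [0.58756495 0.03201099 0.09689324]
329 262 [0.6021057  0.03419117 0.08274776]
357 251 [0.49136665 0.11224124 0.0072236 ]
266 274 [ 0.61475887 -0.15460467  0.00174339]
172 202 [ 0.45271953 -0.48073392  0.0998444 ]
240 258 [ 0.56765834 -0.24633973  0.00312062]
353 240 [0.48059488 0.09588634 0.04623244]
```

View pics/c1.png

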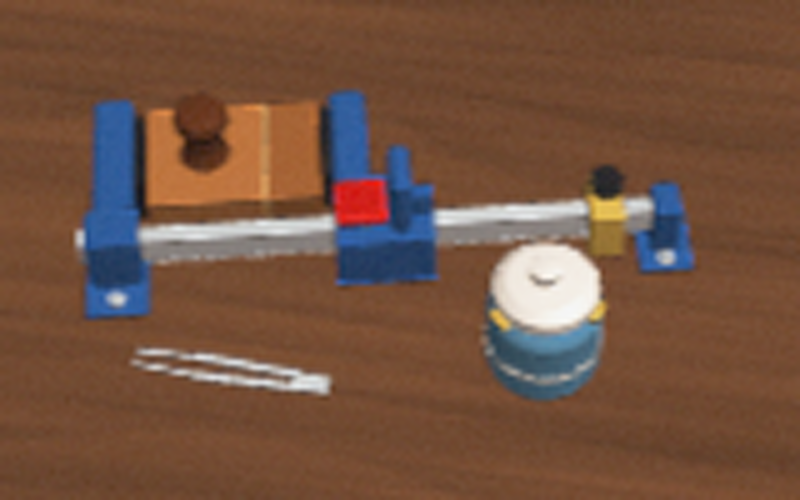

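The crop matches the task text. The clamp's +y runs roughly along world (-0.217, 0.976), and the button is near (0.518, -0.093). The jar is about 60 mm clear of the bar. I'll move over the button with the fingers shut and turned across the bar.

Emit:
{"op": "drive_tool", "data": {"motion": [[[0.022,-0.033,0],[0,0,-6.4],1],[[0.043,-0.066,0],[0,0,-12.8],1],[[0.065,-0.1,0],[0,0,-19.2],1],[[0.087,-0.133,0],[0,0,-25.6],1],[[0.108,-0.166,0],[0,0,-32],1],[[0.13,-0.2,0],[0,0,-38.4],1],[[0.152,-0.233,0],[0,0,-44.8],1],[[0.173,-0.266,0],[0,0,-51.2],1],[[0.195,-0.3,0],[0,0,-57.5],1],[[0.21,-0.325,0],[0,0,-63.4],1]], "force": 40}}

```text
t: 0.93
ee_pos: [0.3386, 0.1817, 0.2246]
orientation: [[-0.211, 0.978, 0.0], [0.978, 0.211, -0.0], [-0.0, 0.0, -1.0]]
wrist_force: [-0.1, 0.7, 0.2]
finger_gap: -0.0001
```

Emit:
{"op": "drive_tool", "data": {"motion": [[[0.02,-0.031,0],[0,0,0],1],[[0.04,-0.062,0],[0,0,0],1],[[0.06,-0.093,0],[0,0,0],1],[[0.08,-0.124,0],[0,0,0],1],[[0.1,-0.155,0],[0,0,0],1],[[0.12,-0.186,0],[0,0,0],1],[[0.14,-0.217,0],[0,0,0],1],[[0.16,-0.248,0],[0,0,0],1],[[0.18,-0.277,0],[0,0,0],1],[[0.18,-0.277,0],[0,0,0],1]]}}

```text
t: 1.77
ee_pos: [0.5206, -0.0973, 0.2236]
orientation: [[-0.213, 0.977, 0.0], [0.977, 0.213, -0.001], [-0.001, 0.0, -1.0]]
wrist_force: [-2.3, 0.9, -0.5]
finger_gap: 0.0001
```

Run:
```python
from h import *
o=status.get_obs(); print(o['ee_pos'],o['orientation'],o['q'],o['finger_gap'])
p,P=snap('wrist','w1')
q=p.astype(int); R,G,B=q[...,0],q[...,1],q[...,2]; Z=P[...,2]
red=(R>120)&(G<60)&(B<70)
print('red',red.sum(),np.nanmedian(P[red],0)); X=P[red]; X=X[X[:,2]>.055]; print(np.nanpercentile(X,[2,50,98],axis=0), cv2.minAreaRect(X[:,:2].astype(np.float32)*1000))
```

```text
[ 0.52055181 -0.09729021  0.22357918] [[-2.13255363e-01  9.76996405e-01  4.18727285e-04]
 [ 9.76995442e-01  2.13255742e-01 -1.37612157e-03]
 [-1.43376182e-03  1.15629346e-04 -9.99998965e-01]] [-1.84011237e-01  2.45885974e-01 -5.92405816e-03  1.31832284e+00
 -1.27627331e-03  1.17187859e+00] 0.0001096374240931904
red 916 [ 0.51507577 -0.09244214  0.06214425]
[[ 0.50080946 -0.10574783  0.06035128]
 [ 0.51507577 -0.09244214  0.06214425]
 [ 0.52948796 -0.07980663  0.06381313]] ((515.2022705078125, -92.55827331542969), (28.090961456298828, 26.31029510498047), 12.168066024780273)
```

View pics/w1.png

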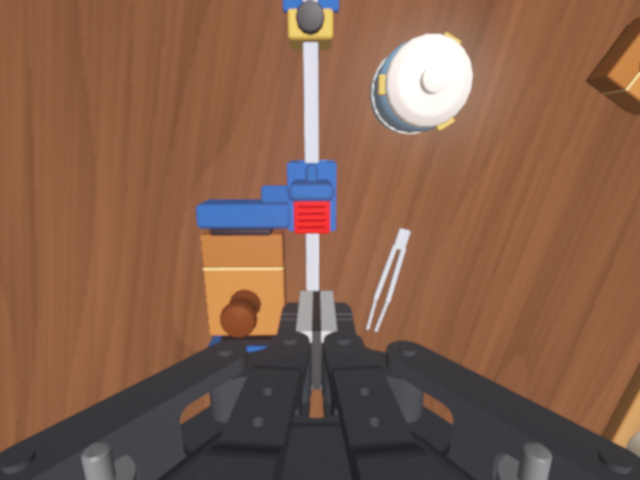

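The wrist view shows the button at (312,217) and the horn at (311,190). The carriage's rear edge is at row 162 and the collar's front at about row 40, with the bar upright along column 311. I'll measure the travel and the bar direction.

Run:
```python
from h import *
p,P=cloud('w1'); q=p.astype(int); R,G,B=q[...,0],q[...,1],q[...,2]; Z=P[...,2]
v,u=np.mgrid[:480,:640]
def win(a,b,c,d): return (u>=a)&(u<b)&(v>=c)&(v<d)
bar=(win(300,325,50,155)|win(300,325,240,288))&(abs(Z-.04)<.006)
X=P[bar][:,:2]; l=cv2.fitLine(X.astype(np.float32),cv2.DIST_HUBER,0,.001,.001).ravel(); d=l[:2]*np.sign(l[1]); print('bar dir',d,l[2:],bar.sum())
b=np.array([.5152,-.0925]); n=np.array([d[1],-d[0]])
print('button off bar',(b-l[2:])@n)
S=lambda m:(P[m][:,:2]-b)@d
br=win(285,338,8,48)&(R-B>70)&(Z>.042)&(Z<.056); print('collar',br.sum(),np.percentile(S(br),[0,2,10,90,98]))
ca=win(288,337,150,182)&(B-R>50)&(Z>.041)&(Z<.053); print('carriage rear',ca.sum(),np.percentile(S(ca),[50,90,98,100]))
ho=win(288,337,170,206)&(B-R>50)&(Z>.08); print('horn',ho.sum(),np.percentile(S(ho),[0,2,98,100]),P[ho][:,2].max())
jar=win(380,475,30,105)&(Z>.085); print('jar',P[jar].mean(0),((P[jar][:,:2]-b)@n).min())
```

```text
bar dir [-0.21762474  0.9760325 ] [ 0.5037872  -0.03819723] 2067
button off bar -0.0006783822213776265
collar 757 [0.14142371 0.14191578 0.14263476 0.15950028 0.16191631]
carriage rear 675 [0.03963564 0.04568452 0.04654332 0.04660266]
horn 741 [0.01958902 0.02079688 0.03267091 0.03276572] 0.09387132758768263
jar [0.57676614 0.03240772 0.08835315] 0.0609740257540673
```

The travel is about 95 mm. I'll descend to just above the button, 3 mm towards the horn from its centre.

Emit:
{"op": "drive_tool", "data": {"motion": [[[-0.003,0.004,-0.01],[0,0,0],1],[[-0.006,0.008,-0.03],[0,0,0],1],[[-0.006,0.008,-0.055],[0,0,0],1],[[-0.006,0.008,-0.08],[0,0,0],1],[[-0.006,0.008,-0.1],[0,0,0],1],[[-0.006,0.008,-0.115],[0,0,0],1],[[-0.006,0.008,-0.127],[0,0,0],1],[[-0.006,0.008,-0.135],[0,0,0],1],[[-0.006,0.008,-0.138],[0,0,0],1],[[-0.006,0.008,-0.138],[0,0,0],1]]}}

```text
t: 2.65
ee_pos: [0.5112, -0.0843, 0.0863]
orientation: [[-0.217, 0.976, -0.001], [0.976, 0.217, 0.0], [0.0, -0.001, -1.0]]
wrist_force: [0.1, 0.7, 0.6]
finger_gap: 0.0
```

Run:
```python
from h import *
o=status.get_obs(); print(o['ee_pos'],o['wrist_force'])
p,P=snap('wrist','w2')
```

```text
[ 0.51119786 -0.08431459  0.08633391] [0.07188653 0.67937569 0.56944698]
```

View pics/w2.png

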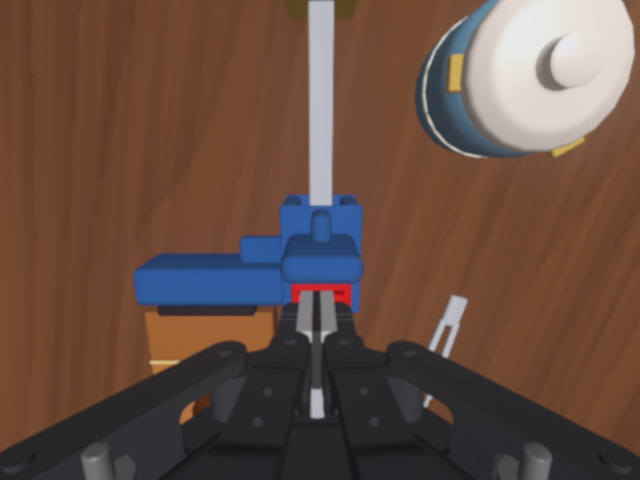

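The view shows the shut fingertips over the front part of the pad, with the horn at rows 235–280 just ahead. The measured TCP is about 6 mm further forward than I intended, so I'll back off before pressing.

Emit:
{"op": "drive_tool", "data": {"motion": [[[0.003,-0.005,0],[0,0,0],1],[[0.003,-0.005,0],[0,0,0],1],[[0.003,-0.005,-0.004],[0,0,0],1],[[0.003,-0.005,-0.008],[0,0,0],1],[[0.003,-0.005,-0.011],[0,0,0],1],[[0.003,-0.005,-0.014],[0,0,0],1],[[0.003,-0.005,-0.016],[0,0,0],1],[[0.003,-0.005,-0.017],[0,0,0],1],[[0.003,-0.005,-0.017],[0,0,0],1],[[0.003,-0.005,-0.017],[0,0,0],1]]}}

```text
t: 3.53
ee_pos: [0.5147, -0.0898, 0.0697]
orientation: [[-0.217, 0.976, -0.0], [0.976, 0.217, -0.0], [0.0, -0.0, -1.0]]
wrist_force: [-0.4, -0.2, -0.0]
finger_gap: 0.0004
```

There's no contact force yet, so I'll keep going down in small steps.

Emit:
{"op": "drive_tool", "data": {"motion": [[[0,0,-0.001],[0,0,0],1],[[0,0,-0.002],[0,0,0],1],[[0,0,-0.003],[0,0,0],1],[[0,0,-0.004],[0,0,0],1],[[0,0,-0.005],[0,0,0],1],[[0,0,-0.006],[0,0,0],1],[[0,0,-0.006],[0,0,0],1],[[0,0,-0.006],[0,0,0],1],[[0,0,-0.006],[0,0,0],1],[[0,0,-0.006],[0,0,0],1]]}}

```text
t: 4.37
ee_pos: [0.5148, -0.0898, 0.0637]
orientation: [[-0.217, 0.976, 0.0], [0.976, 0.217, -0.0], [-0.0, -0.0, -1.0]]
wrist_force: [-0.3, 0.3, 0.8]
finger_gap: -0.0
```

Run:
```python
from h import *
p,P=snap('side','d2'); c=cv2.resize(p[200:340,230:390],None,fx=5,fy=4.2857,interpolation=cv2.INTER_CUBIC); cv2.imwrite('pics/c2.png',c[:,:,::-1])
o=status.get_obs(); print(o['ee_pos'],o['wrist_force'])
p,P=snap('scene','s2'); c=cv2.resize(p[190:290,220:380],None,fx=5,fy=5,interpolation=cv2.INTER_CUBIC); cv2.imwrite('pics/c3.png',c[:,:,::-1])
```

```text
[ 0.51476458 -0.08981438  0.06371997] [0.12432067 0.0407376  0.16530535]
```

View pics/c2.png

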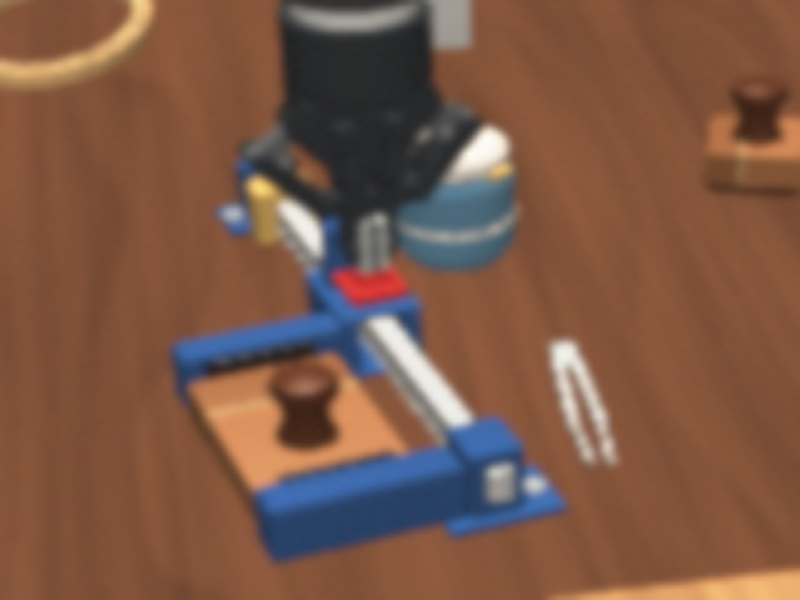

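The tips are visibly at the pad with little or no gap, so I'll continue pressing slowly.

Emit:
{"op": "drive_tool", "data": {"motion": [[[0,0,-0.001],[0,0,0],1],[[0,0,-0.002],[0,0,0],1],[[0,0,-0.003],[0,0,0],1],[[0,0,-0.004],[0,0,0],1],[[0,0,-0.005],[0,0,0],1],[[0,0,-0.005],[0,0,0],1],[[0,0,-0.005],[0,0,0],1],[[0,0,-0.005],[0,0,0],1],[[0,0,-0.005],[0,0,0],1],[[0,0,-0.005],[0,0,0],1]]}}

```text
t: 5.3
ee_pos: [0.5148, -0.0898, 0.0587]
orientation: [[-0.217, 0.976, -0.0], [0.976, 0.217, -0.0], [-0.0, -0.0, -1.0]]
wrist_force: [0.7, -0.5, -0.4]
finger_gap: -0.0001
```

Run:
```python
from h import *
p,P=snap('side','d3'); a=cv2.resize(p[245:285,280:340],None,fx=6.66,fy=6.66,interpolation=cv2.INTER_CUBIC)
p2,P2=snap('scene','s3'); b=cv2.resize(p2[215:255,265:325],None,fx=6.66,fy=6.66,interpolation=cv2.INTER_CUBIC)
w,_=snap('wrist','w3'); c=w[200:480,120:520]
m=np.vstack([np.hstack([a,b]),np.hstack([c,c*0])[:, :a.shape[1]*2]]) if a.shape[1]==400 else np.hstack([a,b])
cv2.imwrite('pics/m3.png',m[:,:,::-1])
for f in('d2','d3'):
  p,P=cloud(f)
  q=p.astype(int); red=(q[...,0]>120)&(q[...,1]<60)&(q[...,2]<70)&(abs(P[...,0]-.515)<.05)&(abs(P[...,1]+.09)<.05)
  print(f,red.sum(),np.median(P[red],0))
  for v in range(246,266,2): print(v,[tuple(np.round(P[v,u]*1000).astype(int)) if P[v,u,2]==P[v,u,2] else 0 for u in (302,304,306)],p[v,304])
o=status.get_obs(); print(o['wrist_force'],o['tau'])
```

```text
d2 54 [ 0.51417093 -0.09998825  0.06021945]
246 [(np.int64(513), np.int64(-106), np.int64(126)), (np.int64(520), np.int64(-92), np.int64(117)), (np.int64(524), np.int64(-101), np.int64(122))] [41 42 44]
248 [(np.int64(513), np.int64(-102), np.int64(117)), (np.int64(519), np.int64(-97), np.int64(114)), (np.int64(524), np.int64(-100), np.int64(115))] [46 47 48]
250 [(np.int64(513), np.int64(-106), np.int64(114)), (np.int64(519), np.int64(-94), np.int64(106)), (np.int64(523), np.int64(-102), np.int64(111))] [108 107 104]
252 [(np.int64(513), np.int64(-103), np.int64(106)), (np.int64(518), np.int64(-100), np.int64(104)), (np.int64(523), np.int64(-100), np.int64(104))] [123 123 118]
254 [(np.int64(512), np.int64(-104), np.int64(101)), (np.int64(517), np.int64(-104), np.int64(101)), (np.int64(523), np.int64(-102), np.int64(99))] [108 108 104]
256 [(np.int64(512), np.int64(-105), np.int64(96)), (np.int64(518), np.int64(-99), np.int64(91)), (np.int64(523), np.int64(-100), np.int64(92))] [109 109 105]
258 [(np.int64(512), np.int64(-102), np.int64(88)), (np.int64(517), np.int64(-102), np.int64
[... 1530 characters left out ...]
64(-100), np.int64(86)), (np.int64(522), np.int64(-101), np.int64(86))] [107 107 103]
260 [(np.int64(512), np.int64(-97), np.int64(79)), (np.int64(517), np.int64(-101), np.int64(81)), (np.int64(522), np.int64(-104), np.int64(82))] [110 110 105]
262 [(np.int64(512), np.int64(-96), np.int64(72)), (np.int64(517), np.int64(-101), np.int64(75)), (np.int64(521), np.int64(-105), np.int64(77))] [115 114 110]
264 [(np.int64(511), np.int64(-100), np.int64(69)), (np.int64(516), np.int64(-104), np.int64(71)), (np.int64(521), np.int64(-103), np.int64(70))] [133 103  98]
[ 0.01004709 -0.34574237 -0.4035612 ] [-3.92976117e-04 -5.67602277e+01  2.92174172e+01  1.93934953e-03
 -2.62714575e-04 -2.10196413e-05]
```

View pics/m3.png

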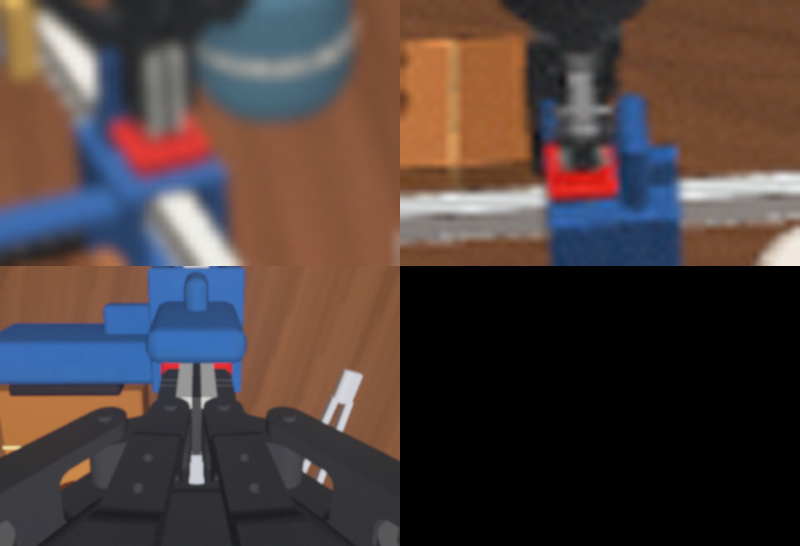

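The fingertips are still just above the pad, so the shut tips sit higher than the stated 14 mm offset implies. I'll keep going by force.

Emit:
{"op": "drive_tool", "data": {"motion": [[[0,0,-0.001],[0,0,0],1],[[0,0,-0.002],[0,0,0],1],[[0,0,-0.003],[0,0,0],1],[[0,0,-0.004],[0,0,0],1],[[0,0,-0.005],[0,0,0],1],[[0,0,-0.006],[0,0,0],1],[[0,0,-0.006],[0,0,0],1],[[0,0,-0.006],[0,0,0],1],[[0,0,-0.006],[0,0,0],1],[[0,0,-0.006],[0,0,0],1]]}}

```text
t: 6.28
ee_pos: [0.5148, -0.0898, 0.0528]
orientation: [[-0.217, 0.976, 0.0], [0.976, 0.217, -0.0], [-0.0, -0.0, -1.0]]
wrist_force: [-0.5, 0.1, 3.3]
finger_gap: -0.0003
```

That's contact, at 3.3 N. I'll press 6–7 mm further and expect about 6 N.

Emit:
{"op": "drive_tool", "data": {"motion": [[[0,0,-0.001],[0,0,0],1],[[0,0,-0.002],[0,0,0],1],[[0,0,-0.003],[0,0,0],1],[[0,0,-0.004],[0,0,0],1],[[0,0,-0.005],[0,0,0],1],[[0,0,-0.006],[0,0,0],1],[[0,0,-0.0065],[0,0,0],1],[[0,0,-0.0065],[0,0,0],1],[[0,0,-0.0065],[0,0,0],1],[[0,0,-0.0065],[0,0,0],1]]}}

```text
t: 7.12
ee_pos: [0.5148, -0.0899, 0.0464]
orientation: [[-0.217, 0.976, 0.0], [0.976, 0.217, -0.0], [-0.0, 0.0, -1.0]]
wrist_force: [-1.6, 0.3, 7.5]
finger_gap: 0.0001
```

The force is 7.5 N, so the button is practically fully down. Now I'll push along the bar, 20 mm first.

Emit:
{"op": "drive_tool", "data": {"motion": [[[-0.0004,0.002,0],[0,0,0],1],[[-0.0009,0.004,0],[0,0,0],1],[[-0.0013,0.006,0],[0,0,0],1],[[-0.0017,0.008,0],[0,0,0],1],[[-0.0024,0.011,0],[0,0,0],1],[[-0.0031,0.014,0],[0,0,0],1],[[-0.0038,0.017,0],[0,0,0],1],[[-0.0045,0.02,0],[0,0,0],1],[[-0.0045,0.02,0],[0,0,0],1],[[-0.0045,0.02,0],[0,0,0],1]]}}

```text
t: 7.95
ee_pos: [0.5105, -0.0702, 0.0464]
orientation: [[-0.217, 0.976, 0.0], [0.976, 0.217, -0.001], [-0.001, 0.0, -1.0]]
wrist_force: [-0.7, -2.3, 6.7]
finger_gap: 0.0002
```

```bash
cat > m.py <<'E'
from h import *
import sys
fn=sys.argv[1]; p,P=snap('wrist',fn); o=status.get_obs()
b=np.array([.5152,-.0925]); d=np.array([-.2176,.976]); n=np.array([.976,.2176])
q=p.astype(int); R,G,B=q[...,0],q[...,1],q[...,2]; Z=P[...,2]; S=(P[...,:2]-b)@d; N=(P[...,:2]-b)@n
br=(abs(N)<.02)&(R-B>70)&(Z>.042)&(Z<.056)&(S>.1); ca=(abs(N)<.024)&(B-R>40)&(Z>.041)&(Z<.053)&(S<.15)
print('collar',br.sum(),np.percentile(S[br],[2,10]) if br.any() else 0,'car rear',np.percentile(S[ca],[90,98,100]) if ca.any() else 0)
print('tool S,N',(o['ee_pos'][:2]-b)@d,(o['ee_pos'][:2]-b)@n,o['ee_pos'],o['wrist_force'])
E
python3 m.py w4
```

```text
collar 0 0 car rear [0.06555557 0.06659705 0.06696334]
tool S,N 0.022758771382240736 0.00021108658510493873 [ 0.51045336 -0.07023985  0.04642089] [-1.70717245 -1.72624561  7.63911644]
```

The jaw has moved 20 mm with the tool, and about 75 mm remain. I'll push another 68 mm.

Emit:
{"op": "drive_tool", "data": {"motion": [[[-0.0011,0.005,0],[0,0,0],1],[[-0.0026,0.012,0],[0,0,0],1],[[-0.0042,0.019,0],[0,0,0],1],[[-0.0058,0.026,0],[0,0,0],1],[[-0.0075,0.034,0],[0,0,0],1],[[-0.0093,0.042,0],[0,0,0],1],[[-0.011,0.05,0],[0,0,0],1],[[-0.0128,0.058,0],[0,0,0],1],[[-0.0141,0.064,0],[0,0,0],1],[[-0.0147,0.067,0],[0,0,0],1]]}}

```text
t: 8.83
ee_pos: [0.4961, -0.003, 0.0466]
orientation: [[-0.217, 0.976, 0.001], [0.976, 0.217, -0.002], [-0.002, 0.001, -1.0]]
wrist_force: [-0.2, -4.8, 6.2]
finger_gap: -0.0003
```

```bash
python3 m.py w5
```

```text
collar 2090 [0.14308321 0.14495576] car rear [0.13183257 0.13279213 0.13322505]
tool S,N 0.09183074601210858 0.0007470323848452539 [ 0.4959453  -0.00270397  0.04651381] [-0.23664021 -1.93768145  6.62900257]
```

Emit:
{"op": "drive_tool", "data": {"motion": [[[-0.0004,0.002,0],[0,0,0],1],[[-0.0009,0.004,0],[0,0,0],1],[[-0.0013,0.006,0],[0,0,0],1],[[-0.0015,0.007,0],[0,0,0],1],[[-0.0017,0.008,0],[0,0,0],1],[[-0.0019,0.0085,0],[0,0,0],1],[[-0.002,0.009,0],[0,0,0],1],[[-0.002,0.009,0],[0,0,0],1],[[-0.002,0.009,0],[0,0,0],1],[[-0.002,0.009,0],[0,0,0],1]]}}

```text
t: 9.72
ee_pos: [0.4942, 0.0055, 0.0465]
orientation: [[-0.216, 0.976, 0.001], [0.976, 0.216, -0.001], [-0.002, 0.001, -1.0]]
wrist_force: [-0.5, -3.2, 7.2]
finger_gap: -0.0001
```

```bash
python3 m.py w6
```

```text
collar 2091 [0.14370337 0.14590812] car rear [0.13994037 0.14146955 0.14198615]
tool S,N 0.10027026511288685 0.0007893949823419494 [0.49415008 0.00554283 0.04649256] [-0.2978258  -3.25686832  6.66078465]
```

The gap is about 2 mm and there's no stop force yet, so I'll advance gently until the force rises.

Emit:
{"op": "drive_tool", "data": {"motion": [[[-0.0001,0.0005,0],[0,0,0],1],[[-0.0002,0.001,0],[0,0,0],1],[[-0.0003,0.0015,0],[0,0,0],1],[[-0.0004,0.002,0],[0,0,0],1],[[-0.0005,0.0025,0],[0,0,0],1],[[-0.0006,0.003,0],[0,0,0],1],[[-0.0006,0.003,0],[0,0,0],1],[[-0.0006,0.003,0],[0,0,0],1],[[-0.0006,0.003,0],[0,0,0],1],[[-0.0006,0.003,0],[0,0,0],1]]}}

```text
t: 10.6
ee_pos: [0.4939, 0.0082, 0.0466]
orientation: [[-0.216, 0.976, 0.002], [0.976, 0.216, -0.002], [-0.002, 0.001, -1.0]]
wrist_force: [0.1, -5.2, 7.7]
finger_gap: 0.0002
```

Emit:
{"op": "drive_tool", "data": {"motion": [[[-0.0001,0.0005,0],[0,0,0],1],[[-0.0002,0.001,0],[0,0,0],1],[[-0.0003,0.0015,0],[0,0,0],1],[[-0.0004,0.002,0],[0,0,0],1],[[-0.0005,0.0025,0],[0,0,0],1],[[-0.0006,0.003,0],[0,0,0],1],[[-0.0006,0.003,0],[0,0,0],1],[[-0.0006,0.003,0],[0,0,0],1],[[-0.0006,0.003,0],[0,0,0],1],[[-0.0006,0.003,0],[0,0,0],1]]}}

```text
t: 11.43
ee_pos: [0.4938, 0.0084, 0.0467]
orientation: [[-0.214, 0.977, 0.003], [0.977, 0.214, -0.008], [-0.008, 0.001, -1.0]]
wrist_force: [2.2, -21.2, 6.7]
finger_gap: -0.0002
```

```bash
python3 m.py w7
```

```text
collar 2116 [0.14395642 0.14636687] car rear [0.14019448 0.14178772 0.14272163]
tool S,N 0.10310152722562939 0.0010952441507640555 [0.49383248 0.0083729  0.04671071] [  1.94904657 -21.36421783   7.22706381]
```

The force jumped to 21 N with no further motion, so the jaw is on the collar. I'll ease off most of the push, lift straight up so the button springs back, then move away from the horn and go up.

Emit:
{"op": "drive_tool", "data": {"motion": [[[0.0004,-0.0017,0],[0,0,0],1],[[0.0005,-0.0022,0.001],[0,0,0],1],[[0.0005,-0.0022,0.004],[0,0,0],1],[[0.0005,-0.0022,0.008],[0,0,0],1],[[0.0005,-0.0022,0.012],[0,0,0],1],[[0.0005,-0.0022,0.016],[0,0,0],1],[[0.001,-0.0045,0.018],[0,0,0],1],[[0.001,-0.0065,0.025],[0,0,0],1],[[0.0015,-0.0085,0.035],[0,0,0],1],[[0.0015,-0.0085,0.05],[0,0,0],1]]}}

```text
t: 12.32
ee_pos: [0.493, 0.0036, 0.0958]
orientation: [[-0.217, 0.976, -0.002], [0.976, 0.217, 0.0], [0.001, -0.002, -1.0]]
wrist_force: [1.1, 0.7, 0.4]
finger_gap: 0.0
```

Emit:
{"op": "drive_tool", "data": {"motion": [[[0,0,0.02],[0,0,0],1],[[0,0,0.04],[0,0,0],1],[[0,0,0.06],[0,0,0],1],[[0,0,0.08],[0,0,0],1],[[0,-0.015,0.1],[0,0,0],1],[[0,-0.03,0.12],[0,0,0],1],[[0,-0.05,0.13],[0,0,0],1],[[0,-0.07,0.13],[0,0,0],1],[[0,-0.08,0.13],[0,0,0],1],[[0,-0.08,0.13],[0,0,0],1]]}}

```text
t: 13.15
ee_pos: [0.4937, -0.0777, 0.2261]
orientation: [[-0.215, 0.977, -0.0], [0.977, 0.215, 0.0], [0.0, -0.0, -1.0]]
wrist_force: [-0.6, -0.2, -0.0]
finger_gap: 0.0
```

```bash
python3 m.py w8
python3 - <<'E'
from h import *
p,P=cloud('w8'); q=p.astype(int); R,G,B=q[...,0],q[...,1],q[...,2]
red=(R>120)&(G<60)&(B<70)&(P[...,2]>.03)&(abs(P[...,0]-.5)<.08)&(abs(P[...,1])<.08); print('button',red.sum(),np.median(P[red],0))
E
```

```text
collar 580 [0.14297255 0.14381921] car rear [0.13952029 0.1411711  0.14144845]
tool S,N 0.02011058405406985 -0.01773916025154537 [ 0.49350891 -0.07673094  0.2258405 ] [-0.43184958 -0.27175649 -0.86273191]
button 286 [ 0.49326161 -0.00659568  0.0623264 ]
```

View pics/w8.png

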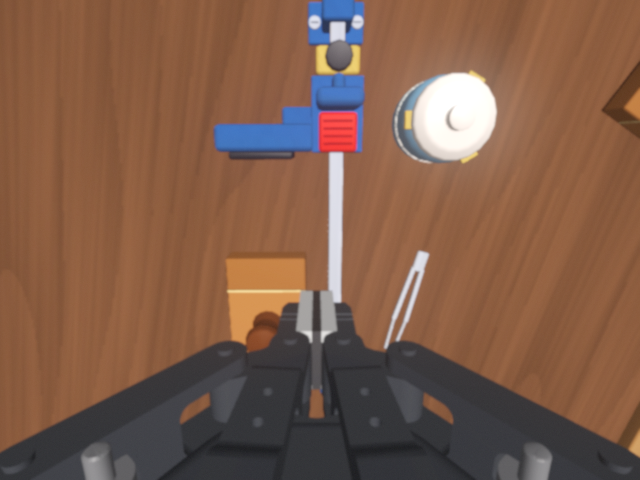

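The last view shows the carriage (rows 75–152) flush with the brass collar (rows 45–75), the button up at z = 62 mm, and the jar, tweezers and block undisturbed. I'm handing in.

```bash
python3 -c "
from bench import env; print(env.close_job())"
```

```text
the job is handed in; nothing more can be done
None
```

The clamp is open and the job is handed in; no verdict was reported. With the shut fingertips I pressed the release button to about 7.5 N, close to fully down. I then pushed the jaw back until the force rose to 21 N against the collar, eased off, let the button up and moved clear. It took about 13 s.

**Last checks:**
- **Jaw:** it stands against the collar with about 1.5 mm measured between them, and no gap shows in the final view.
- **Button:** its top measures 62 mm above the table, so it is fully up.
- **Block and bystanders:** the block, jar and tweezers looked unmoved in the final wrist view. I did not measure them or look at the other bystanders again after the move.
- **Robot:** about 0.23 m up and clear, with no force on the wrist.

**Disagreements:**
- **Fingertip height:** the tips met the button about 22 mm lower in TCP height than the stated 14 mm offset predicts, so I found the contact by force.
- **Jaw travel:** the carriage's rear edge gives about 95 mm of travel, but the button's centre gives only about 89 mm. I went by the carriage edge, the final view and the stop force.

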